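# Clear and balance-check the sprung chip-bin lid

## Robot

A 6-joint arm with a two-finger parallel gripper is mounted at the origin on the work surface. World frame = base frame: x ahead of the robot, y to its left, z up, the work surface at z = 0. Lengths are in mm, angles in rad, forces in N, time in s.
With the tool pointing down it reaches from about 300 to 775 mm from the base axis. Payload 14.6 kg.
Tool frame: the origin (TCP) lies between the finger pads; the fingertips stand 22 mm ahead of it and the grasp point (between the pads) lies 3 mm ahead of it (finger_overhang is the distance from the TCP to the fingertips, in mm); z points along the fingers, y is the direction in which the jaws open and shut (so a half turn about z gives the same grasp; the last joint's range is limited). The gripper opens to 94 mm and grips with 3 to 60 N. Pads are 16 mm wide; open, the fingers measure 119 mm over their backs; the gripper's body (75 mm by 177 mm) begins 78 mm behind the grasp point.
Start: joints at [-1.28, 0.3, 1.521, -0, 1.321, -0.067], TCP at [192.611, -515.161, 227.446] pointing down, gripper open.
Joint ranges: [-3.03, 3.03], [-0.79, 2.21], [0.23, 2.52], [-1.04, 4.18], [0, 3.07], [-2.55, 2.55]. Speed limits (rad/s): [2.22, 2.22, 2.57, 3.14, 3.14, 3.14].

## Interface

Orientations are given as [roll, pitch, yaw] about the fixed x, y, z axes, in that order (R = Rz(yaw) Ry(pitch) Rx(roll)).
In Python, from cell import * gives the robot as it stands.
- The arm moves only by the tool jog_arm, never from a script. Its argument "increments" is a list of rows, each a list of 7 numbers: the shift along the tool's x, y, z in cm, then the turn, a rotation vector about the tool's x, y, z in degrees, then the finger opening in cm, from 0 to 9.4. In form: [[x, y, z, wx, wy, wz, grip], ...]. A call has 1 to 20 rows; each row shifts and turns the commanded pose from where the row before left it, along the tool's axes as they then stand; what a row does not reach is not made up. A row lasts 1/8 s, in which the tool goes at most 62.5 mm and 10.7 degrees, less where a joint would pass 70% of its speed; a pose out of reach is approached as far as the arm can. A call is refused whole if a number of a shift passes 6.25 or a number of a turn 10.7, either way. A call with a gripper value outside its range is refused whole. The fingers move at their own pace and stop on an object; "squeeze" is the grip in N (left out, the last holds). Time passes only in rows, so rows that do not move let the fingers close. It gives the time, the measured TCP pose, the force and the opening at its end, in the units of the state.
- read_state(): the state, without advancing time (a new reading comes with each control period).
- camera(name): name is "scene" or "top" or "wrist"; returns a dict with "image" (420x560x3 uint8, red, green, blue), "K" (3x3 intrinsics, pixels), "k1" (the pictures are not rectified: a ray, as slopes to the right and down, at radius r is drawn at 1 + k1 r^2 times it, then the intrinsics apply), "rvec" (rotation vector, rad) and "tvec" (3), from world to camera coordinates, as OpenCV has them. Camera axes: x right, y down, z forward; pixel columns grow to the right and rows downward; lengths in mm; the calibration is good to about 2 mm. A picture is of the moment at which its call begins. There is no depth.
- sign_off(): hands the job in, once; it reports no verdict.
Trained networks look in a picture, given as the dict that the camera call returned (one of the last four; its "shot" number tells which), for a name from the list of things; names that differ only in an ending like _2 or _b are one class to them, and where a whole thing is asked for, a point or a joint stands for the part that bears it (a point fixed in the world has none). Each returns a list of dicts, best first, with "conf" (0 to 1); they miss things now and then, are a little off and sometimes report something else, mostly with a low value. They report only what shows in the picture. A call takes as long as a camera call. They do not tell look-alikes from the thing itself.
- recognise(picture, name): "centre" ([x, y, z] in mm, in the coordinates of the camera as it stood for that picture, good to about 4 mm: the middle of the surface that is visible of it).
- regions_of(picture, name): "mask" (420x560 bool, what is visible of it).
The state is a dict: "clock": time; "joints": joint angles; "qd": joint speeds; "effort": joint torques, N m; "eef_pos": TCP position; "eef_rot": TCP orientation; "wrist_force": force on the tool from outside, world axes, zero at the start; "moment": the same for the moment, N m; "finger_gap": finger opening in mm.
Only numpy, scipy, OpenCV 4.12 (cv2) and the standard library are available. Lean on these libraries where they do the work, as an engineer would, in place of code of your own. Each camera call takes 0.05 s, during which the arm holds its last target.

## Task

Pull the orange-handled deburring tool up out of the tube on the chip bin's lid and stand it, shank down, in the open steel cup on the bench, before the lid is raised. Then lift the lid by its yellow handle past its balance point (pointer clearly beyond the red line on the white quadrant, but not thrown wide open), ease it back without letting it slam, and finish while still holding the handle with the pointer at rest in the green band just below the red line. Leave everything else on the bench where it is.

Things in the scene. Friction and masses are not known exactly. Their poses are not given: they have to be found in the camera images.
- bin: dark blue-grey chip bin fixed to the bench, 200 (x) x 260 (y) mm, walls 84 mm high in front, about 120 at the back; origin: centre of its underside; its -x side is the front with the handle, roughly towards the robot. A white arc-shaped quadrant stands on its right (-y) side at y = -149 mm, up to 260 mm high
- hinge (a point): middle of the lid's hinge line, which runs along the bin's y axis, at (95, 0, 135) mm in the bin's frame; does not move with the lid
- lid (a joint): lid angle in rad: 0 shut (lid then slopes 0.209 rad = 12 degrees down to the front), grows as the front is raised, stop at 1.66. Spring-aided: with the tool out it balances at 1.134; below that it falls shut, above it springs open. The handle needs about 3 N up when shut, 0.8 N at 1.01, nothing at balance. Over 1.20 is clearly past the red line; over 1.50 is thrown wide open
- handle (a point): middle of the lid's yellow round bar handle, moving with the lid on a circle of radius 240 mm about the hinge line: bar diameter 12, 98 mm clear between its arms, parallel to the hinge, 55 mm beyond the lid's front edge, free around. Shut: 85 mm above the bench, 140 mm in front of the bin's centre. It may turn between the fingers. Lid 256 mm wide, 4 mm thick
- tool_grip (a point): middle of the deburring tool's upright orange handle, on its axis, 110 mm above the foot. Handle diameter 18, from 66 to 152 mm above the foot; steel shank below, diameter 10; 60 to 120 g. It stands at the start in an aluminium tube on the lid (inner diameter 14, 46 deep, outer 22 mm), 95 mm left (+y) of the bin's middle; lift it straight up over 50 mm to free it
- tool_foot (a point): lower end of the deburring tool's shank; at the start 120 mm above the bench
- cup: open steel cup fixed to the bench, left or right of the bin: outer diameter at the rim 72 mm, inner about 66, narrowing slightly downwards, 80 mm high, inner floor about 5 mm above the bench; origin at the centre of its underside. The tool may lean in it
- jar: closed amber jar, diameter 68, height 85 mm, on the other side of the bin from the cup; leave alone; origin under its centre
- flange: turned aluminium flange, diameter 84 mm, with a stub, 42 mm high; leave alone
- hexkeys: folding hex-key set in a blue case, 90 x 25 x 22 mm; leave alone
- vblock: steel V-block, 60 x 50 x 48 mm; leave alone
- billet: brass billet, diameter 44, height 70 mm; leave alone
- oil: closed white oil bottle, diameter 60, height 150 mm; leave alone
- red_line (a point): middle of the red line on the white quadrant, 115 mm from the hinge line: the black pointer on the lid's right edge stands here at the balance point, lid angle 1.134. The green band lies just below it, lid angles 0.94 to 1.09
Not all that is in view belongs to the job. Leave any purple or turquoise look-alike of the part that bears tool_grip alone.

How it is judged (in metres and radians):
On the way, in this order (a step that is already met when the one before it is completed fails the run):
1. the tool stands in the cup, let go, with the lid still shut (horizontal distance between tool_foot and cup below 0.034 m and height (world z) of tool_foot below 0.03 m and contact force between the fingers and tool below 0.05 N and linear speed of tool below 0.05 m/s and value of joint lid below 0.1 rad), for 0.2 s.
2. the lid is raised past its balance point (over 1.20 rad) (value of joint lid above 1.2 rad), for 0.05 s.
At the end, for the whole second after the job is handed in: The fingers hold the lid still (under 0.05 rad/s, finger force over 0.1 N) at 0.93 to 1.10 rad, in the green band just below the balance point at 1.134, and the tool stands at rest in the cup, shank down (foot within 34 mm of the cup's axis and under 30 mm above the bench) (value of joint lid between 0.93 and 1.1 rad and velocity of joint lid between -0.05 and 0.05 rad/s and contact force between the fingers and lid above 0.1 N and contact force between tool and lid below 0.05 N and horizontal distance between tool_foot and cup below 0.034 m and height (world z) of tool_foot below 0.03 m and linear speed of tool below 0.05 m/s); the arm keeps its last pose, push and grip.
It fails at once if the lid is thrown wide open (over 1.50 rad) (value of joint lid above 1.5 rad).
It fails at once if the lid slams down (closing faster than 2 rad/s) (velocity of joint lid below -2 rad/s).
It fails at once if another thing on the bench is moved by more than 30 mm (distance of any of jar, flange, hexkeys, vblock, billet, oil from where it was at the start of the episode above 0.03 m).
It also fails if it takes over 69 s, if anything falls off the work surface, if the arm or the gripper's body presses on something with over 40 N, if the wrist force passes 120 N, or if a joint passes its speed limit or range.

## Working session

There is one attempt and no reset: what is moved stays moved. The work goes in short steps, Python scripts to look and compute and a tool call to move; the robot and the scene stay as the last step left them, time stands still between calls to the robot, and variables do not carry over. Pictures are saved under pics/ and viewed, and the job is handed in when it is done.

Besides the shell and the picture viewer there is one more tool, called after "Emit:" as a command line: name --pt "numbers of a row" for each row, then --argument value for the rest. jog_arm: Moves the arm, as the interface text tells. Its arguments: {"type":"object","properties":{"increments":{"type":"array"},"squeeze":{"type":"number"}},"required":["increments"]}

```bash
mkdir -p pics; ls; cat > h.py <<'E'
from cell import *
import numpy as np, cv2
def save(p,n): cv2.imwrite('pics/'+n+'.png',p["image"][:,:,::-1])
def cam2w(p,c):
    R=cv2.Rodrigues(np.array(p["rvec"],float))[0]; return R.T@(np.array(c,float)-np.array(p["tvec"],float).ravel())
def ray(p,u,v):
    K=np.array(p["K"]); d=np.array([(u-K[0,2])/K[0,0],(v-K[1,2])/K[1,1]]); s=d.copy()
    for _ in range(20): s=d/(1+p["k1"]*(s@s))
    R=cv2.Rodrigues(np.array(p["rvec"],float))[0]
    o=-R.T@np.array(p["tvec"],float).ravel(); return o,R.T@np.array([s[0],s[1],1.])
def atz(p,u,v,z):
    o,d=ray(p,u,v); return o+d*(z-o[2])/d[2]
def proj(p,X):
    R=cv2.Rodrigues(np.array(p["rvec"],float))[0]; c=R@np.array(X,float)+np.array(p["tvec"],float).ravel()
    s=c[:2]/c[2]; s=s*(1+p["k1"]*(s@s)); K=np.array(p["K"]); return K[0,0]*s[0]+K[0,2],K[1,1]*s[1]+K[1,2]
E
python3 - <<'E'
from h import *
for n in ["scene","top","wrist"]:
    p=camera(n); save(p,n+"0")
    if n=="wrist": continue
    for t in ["bin","handle","tool_grip","cup","jar","flange","hexkeys","vblock","billet","oil","lid"]:
        for r in recognise(p,t)[:3]:
            w=cam2w(p,r["centre"]); print(n,t,round(r["conf"],2),w.round(0),np.round(proj(p,w)))
s=read_state(); print(s)
E
```

```text
pics
scene bin 0.89 [719.  58. 114.] [295. 264.]
scene handle 0.66 [652.  62. 117.] [297. 242.]
scene tool_grip 0.75 [520. 240. 102.] [362. 212.]
scene tool_grip 0.72 [625. 290. 103.] [384. 242.]
scene tool_grip 0.65 [639. 156. 233.] [339. 210.]
scene cup 0.86 [ 410. -343.   54.] [174. 189.]
scene jar 0.82 [515. 329.  74.] [391. 219.]
scene flange 0.96 [ 359. -212.   19.] [218. 188.]
scene hexkeys 0.65 [360. 146.  16.] [325. 193.]
scene hexkeys 0.28 [713.  53. 112.] [293. 263.]
scene vblock 0.81 [ 605. -431.   39.] [128. 238.]
scene vblock 0.59 [745. 368.  89.] [420. 286.]
scene billet 0.6 [596. 452.  53.] [437. 248.]
scene billet 0.35 [651.  60. 121.] [297. 241.]
scene oil 0.96 [748. 372.  91.] [422. 286.]
scene lid 0.74 [652.  58. 121.] [296. 242.]
scene lid 0.57 [ 408. -341.   57.] [174. 188.]
top bin 0.77 [645.  55. 113.] [257. 176.]
top handle 0.57 [637.  59. 122.] [255. 178.]
top tool_grip 0.68 [615. 288. 125.] [165. 189.]
top tool_grip 0.65 [511. 238. 127.] [185. 229.]
top tool_grip 0.62 [629. 154. 257.] [209. 168.]
top cup 0.91 [ 401. -356.   37.] [411. 266.]
top jar 0.95 [50
[... 388 characters left out ...]
 lid 0.62 [642.  56. 117.] [256. 177.]
{'clock': 1.25, 'joints': array([-1.27961359e+00,  2.99943333e-01,  1.52099127e+00,  2.95851689e-05,
        1.32070604e+00, -6.66213652e-02]), 'qd': array([ 0.00029629, -0.00097371,  0.00010714,  0.00011836, -0.00143126,
        0.00062055]), 'effort': array([-9.23694242e-04, -5.31659532e+01, -3.52911508e+01,  7.08184345e-02,
        2.12978973e-02,  2.79733335e-06]), 'eef_pos': array([ 192.61098649, -515.16347678,  227.42549624]), 'eef_rot': array([-3.14154667e+00, -3.17959700e-05,  3.57796778e-01]), 'wrist_force': array([-0.37674618,  0.48370948,  0.06948891]), 'moment': array([ 0.00569965, -0.02711696,  0.00551589]), 'finger_gap': 93.87718612721339}
```

View pics/scene0.png

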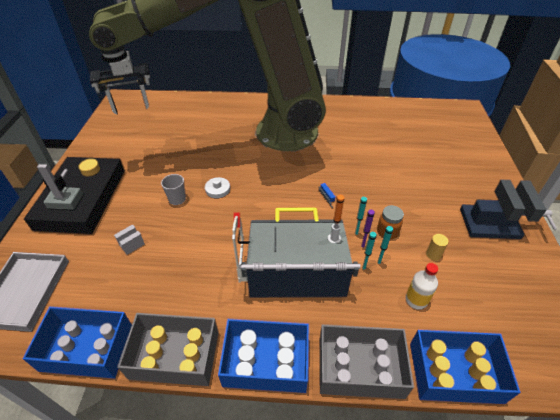

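View pics/top0.png

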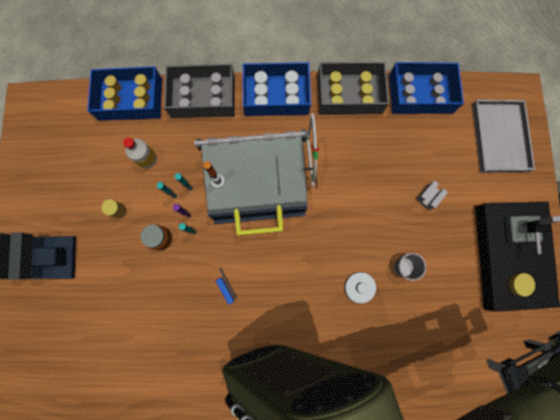

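```bash
python3 - <<'E'
import cv2
a=cv2.imread('pics/scene0.png')[180:310,220:410]; b=cv2.imread('pics/top0.png')[120:250,150:340]
cv2.imwrite('pics/c0.png',cv2.resize(a,None,fx=4,fy=4,interpolation=2))
cv2.imwrite('pics/c1.png',cv2.resize(b,None,fx=4,fy=4,interpolation=2))
E
```

```text
(no output)
```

View pics/c0.png

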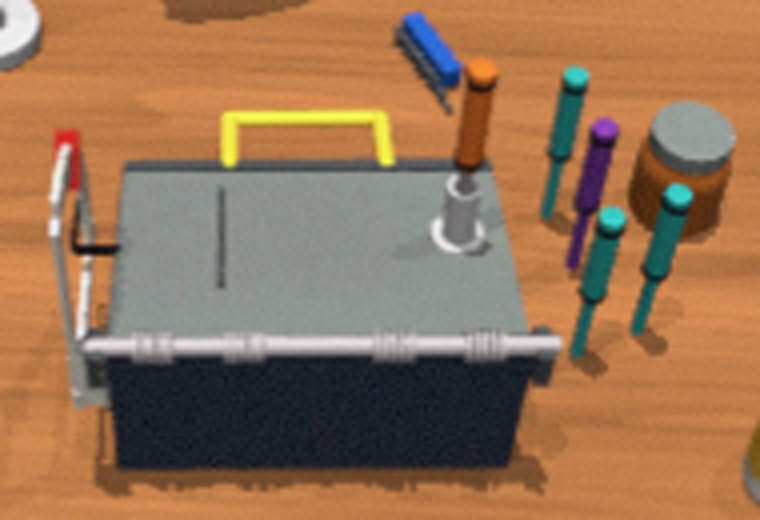

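View pics/c1.png

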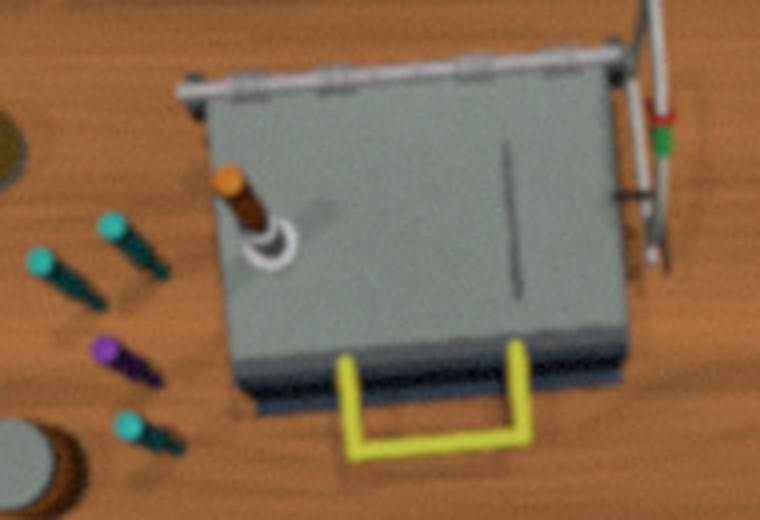

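```bash
python3 - <<'E'
from h import *
from scipy.optimize import least_squares
p=camera("scene"); q=camera("top")
sc=lambda c,o:((c[0]+.5)/4-.5+o[0],(c[1]+.5)/4-.5+o[1])
T=(150,120);S=(220,180)
# bin-frame pts
obs=[]
for c,X in [((352,451),(-140,55,85)),((524,438),(-140,-55,85))]: obs.append((q,sc(c,T),X))
for c,X in [((229,117),(-140,-55,85)),((383,117),(-140,55,85))]: obs.append((p,sc(c,S),X))
def w(v,X):
    c,s=np.cos(v[2]),np.sin(v[2]); return np.array([v[0]+c*X[0]-s*X[1],v[1]+s*X[0]+c*X[1],X[2]])
def f(v):
    r=[]
    for P,o,X in obs: r+=list(np.array(proj(P,w(v,X)))-o)
    return r
s=least_squares(f,[700,60,0]); print(s.x,np.round(s.fun,1))
v=s.x
print("handle",w(v,(-140,0,85)),"hinge",w(v,(95,0,135)))
for y in (-140,140): print("hinge end pred crop top",(np.array(proj(q,w(v,(95,y,135))))-T)*4,"scene",(np.array(proj(p,w(v,(95,y,135))))-S)*4)
# tool: triangulate top of handle
def tri(a,b):
    o1,d1=ray(p,*sc(a,S));o2,d2=ray(q,*sc(b,T))
    A=np.stack([d1,-d2],1);t=np.linalg.lstsq(A,o2-o1,rcond=None)[0];x1=o1+d1*t[0];x2=o2+d2*t[1];return (x1+x2)/2,np.linalg.norm(x1-x2)
print("tooltop",tri((481,70),(229,180)))
print("tube top",tri((461,186),(268,237)))
c,s_=np.cos(v[2]),np.sin(v[2])
t=tri((481,70),(229,180))[0]-np.array([v[0],v[1],0]);print("tool in bin",c*t[0]+s_*t[1],-s_*t[0]+c*t[1],t[2])
# tool axis at handle: mask
for P,n in((p,"s"),(q,"t")):
    for r in regions_of(P,"cup")[:1]:
        m=r["mask"];ys,xs=np.nonzero(m);print(n,"cup px",xs.min(),xs.max(),ys.min(),ys.max(),xs.mean(),ys.mean(),r["conf"])
a=p["image"][165:215,150:240];b=q["image"][240:310,340:440]
cv2.imwrite('pics/c2.png',np.hstack([cv2.resize(a[:,:,::-1],(400,300),interpolation=2),cv2.resize(b[:,:,::-1],(400,280),interpolation=2)[:280].copy() if 0 else cv2.resize(b[:,:,::-1],(400,300),interpolation=2)]))
E
```

```text
[6.44198741e+02 6.12100701e+01 5.35666881e-02] [ 0.3  0.3 -0.4  0.2  0.3  0.3 -0.5  0.5]
handle [504.39955017  53.71431965  85.        ] hinge [739.06247745  66.29647216 135.        ]
hinge end pred crop top [623.4836284   56.61031833] scene [ 80.55797724 342.9456889 ]
hinge end pred crop top [188.96438775  89.24349522] scene [545.86698724 346.99751883]
tooltop (array([632.95314652, 155.90899007, 270.11325188]), np.float64(0.531812204095261))
tube top (array([627.65139164, 153.65614631, 159.94222475]), np.float64(3.1148363809025454))
tool in bin -6.1591822909179275 95.16518961365297 270.11325188110334
s cup px 161 185 174 204 174.37745098039215 188.49346405228758 0.92
t cup px 394 425 253 280 409.9654178674352 266.5864553314121 0.6
```

View pics/c2.png

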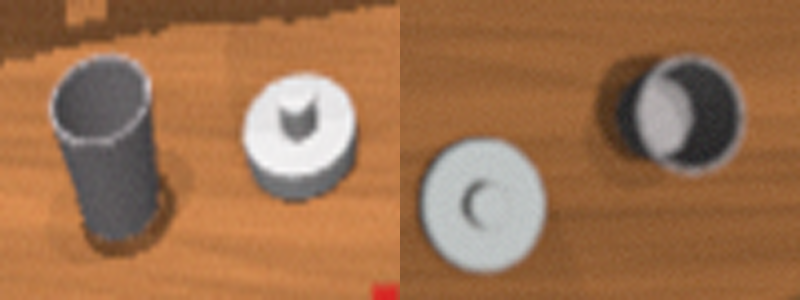

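```bash
python3 - <<'E'
from h import *
p=camera("scene"); q=camera("top"); w=camera("wrist"); save(w,"wrist0")
print(atz(p,150+101/4.444-.4,165+98/6-.4,80),atz(q,340+289/4-.4,240+115/4.286-.4,80))
print(read_state()["clock"], read_state()["eef_rot"])
E
```

```text
[ 401.1130024  -343.44543311   80.        ] [ 400.55753685 -343.54653871   80.        ]
1.6 [ 3.14159237e+00 -1.72164490e-05  3.57787720e-01]
```

Emit:
jog_arm --pt "0 0 -1.5 0 0 -10.4 9.4" --pt "0 0 -1.5 0 0 -10.4 6" --pt "0 0 -1.5 0 0 -10.4 6" --pt "0 0 -1.5 0 0 -10.4 6" --pt "0 0 -1.5 0 0 -10.4 6" --pt "0 0 -1.5 0 0 -10.3 6" --pt "0 0 -1.5 0 0 -10.3 6" --pt "0 0 0 0 0 0 6"

```text
clock: 2.6
eef_pos: [192.7, -515.4, 333.2]
eef_rot: [3.141, 0.002, 1.624]
wrist_force: [0.3, 0.3, -0.2]
finger_gap: 59.9
```

Emit:
jog_arm --pt "4.6 3.38 0 0 0 0 6" --pt "4.6 3.38 0 0 0 0 6" --pt "4.6 3.38 0 0 0 0 6" --pt "4.6 3.38 0 0 0 0 6" --pt "4.6 3.38 0 0 0 0 6" --pt "4.6 3.38 0 0 0 0 6" --pt "4.6 3.38 0 0 0 0 6" --pt "4.6 3.38 0 0 0 0 6" --pt "4.6 3.38 0 0 0 0 6" --pt "4.6 3.38 0 0 0 0 6" --pt "4.6 3.38 0 0 0 0 6" --pt "4.6 3.38 0 0 0 0 6" --pt "4.6 3.38 0 0 0 0 6" --pt "4.6 3.38 0 0 0 0 6" --pt "0 0 0 0 0 0 6" --pt "0 0 0 0 0 0 6"

```text
clock: 4.6
eef_pos: [630.1, 153.2, 331.6]
eef_rot: [-3.141, 0.0, 1.622]
wrist_force: [-0.2, -0.0, -0.3]
finger_gap: 60.3
```

```bash
python3 - <<'E'
from h import *
w=camera("wrist"); save(w,"wrist1"); p=camera("scene")
a=p["image"][130:270,250:440,::-1]
cv2.imwrite('pics/c3.png',cv2.resize(a,None,fx=4,fy=4,interpolation=2))
s=read_state();print(s["clock"],s["eef_pos"],s["eef_rot"],s["joints"],s["finger_gap"])
for X in [(631,155,272),(631,155,235),(504,53.7,85)]: print(proj(w,X))
E
```

```text
4.7 [629.97422281 152.48423628 332.77956378] [3.14117894e+00 4.56138919e-05 1.62221524e+00] [ 1.81021733e-01  4.85404210e-01  1.02760103e+00 -9.88622361e-05
  1.62818307e+00  1.29597124e-01] 59.69191027363504
(np.float64(283.065674626005), np.float64(229.3282030989162))
(np.float64(282.9106618137626), np.float64(213.7797983141918))
(np.float64(187.20159455204566), np.float64(245.50811914762767))
```

View pics/wrist1.png

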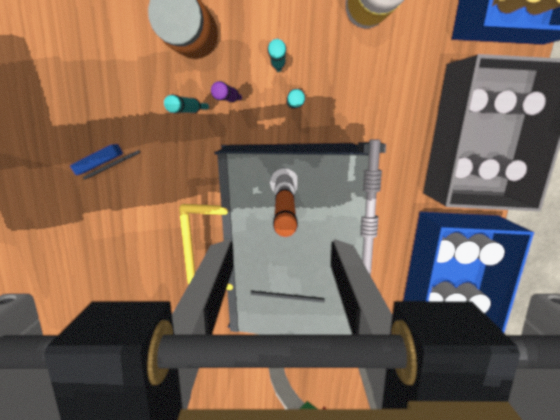

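View pics/c3.png

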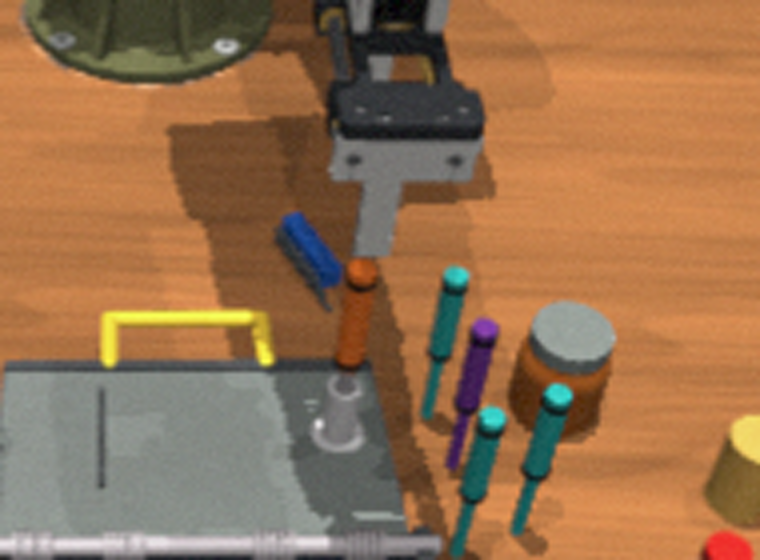

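Emit:
jog_arm --pt "0.3 0.27 0.5 0 0 0 6" --pt "0 0 2 0 0 0 6" --pt "0 0 2 0 0 0 6" --pt "0 0 2 0 0 0 6" --pt "0 0 2 0 0 0 6" --pt "0 0 1 0 0 0 6" --pt "0 0 0 0 0 0 3" --pt "0 0 0 0 0 0 1" --pt "0 0 0 0 0 0 1" --pt "0 0 0 0 0 0 1" --pt "0 0 0 0 0 0 1" --squeeze 15

```text
clock: 6.08
eef_pos: [632.9, 156.6, 237.7]
eef_rot: [3.141, -0.0, 1.625]
wrist_force: [0.3, 0.2, 1.3]
finger_gap: 18.0
```

```bash
python3 - <<'E'
from h import *
w=camera("wrist"); save(w,"wrist2")
s=read_state();print(s["clock"],s["eef_pos"],s["eef_rot"],s["wrist_force"],s["finger_gap"])
E
```

```text
6.125 [632.87738662 156.64953099 237.66896667] [ 3.14125838e+00 -9.34490619e-05  1.62491238e+00] [0.77893207 0.37144328 1.59702922] 17.817360899233638
```

View pics/wrist2.png

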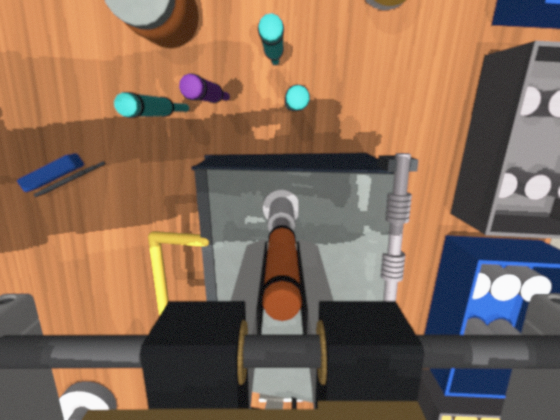

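Emit:
jog_arm --pt "0 0 -0.5 0 0 0 1" --pt "0 0 -1 0 0 0 1" --pt "0 0 -1 0 0 0 1" --pt "0 0 -1 0 0 0 1" --pt "0 0 -1 0 0 0 1" --pt "0 0 -1.5 0 0 0 1" --pt "0 0 -2 0 0 0 1" --pt "0 0 -2 0 0 0 1" --pt "0 0 -2 0 0 0 1" --pt "0 0 -2 0 0 0 1" --pt "0 0 0 0 0 0 1"

```text
clock: 7.5
eef_pos: [633.0, 156.7, 379.4]
eef_rot: [3.139, -0.0, 1.625]
wrist_force: [-0.4, -0.2, -2.1]
finger_gap: 18.0
```

```bash
python3 - <<'E'
from h import *
p=camera("scene"); save(p,"scene2")
s=read_state();print(s["clock"],s["eef_pos"],s["eef_rot"],s["wrist_force"],s["finger_gap"])
E
```

```text
7.55 [632.89156961 156.65398339 377.81691047] [ 3.14061381e+00 -1.63049337e-04  1.62491078e+00] [ 0.19119805  0.01951935 -0.65604461] 17.533704324359572
```

View pics/scene2.png

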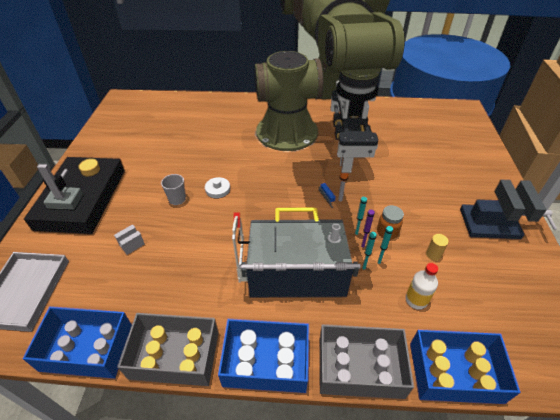

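Emit:
jog_arm --pt "-1 -0.53 0 0 0 0 1" --pt "-2.4 -1.28 0 0 0 0 1" --pt "-3.9 -2.07 0 0 0 0 1" --pt "-3.9 -2.07 0 0 0 0 1" --pt "-3.9 -2.07 0 0 0 0 1" --pt "-3.9 -2.07 0 0 0 0 1" --pt "-3.9 -2.07 0 0 0 0 1" --pt "-3.9 -2.07 0 0 0 0 1" --pt "-3.9 -2.07 0 0 0 0 1" --pt "-3.9 -2.07 0 0 0 0 1" --pt "-3.9 -2.07 0 0 0 0 1" --pt "-3.9 -2.07 0 0 0 0 1" --pt "-3.9 -2.07 0 0 0 0 1" --pt "-1.6 -0.85 0 0 0 0 1" --pt "-0.8 -0.42 0 0 0 0 1" --pt "0 0 0 0 0 0 1" --pt "0 0 0 0 0 0 1"

```text
clock: 9.68
eef_pos: [401.5, -342.8, 377.5]
eef_rot: [3.141, -0.0, 1.626]
wrist_force: [0.8, -0.7, -1.0]
finger_gap: 17.8
```

```bash
python3 - <<'E'
from h import *
p=camera("scene");q=camera("top");w=camera("wrist"); save(w,"wrist3")
a=p["image"][100:220,110:250,::-1];b=q["image"][200:320,340:480,::-1]
cv2.imwrite('pics/c4.png',cv2.resize(np.hstack([a,b]),(800,343),interpolation=2))
s=read_state();print(s["clock"],s["eef_pos"],s["eef_rot"],s["wrist_force"],s["finger_gap"])
E
```

```text
9.825 [ 401.40227136 -343.06047165  377.53244054] [3.14143283e+00 8.30850349e-05 1.62587824e+00] [-0.17939414 -0.8756067  -1.14425266] 17.917480221193745
```

View pics/c4.png

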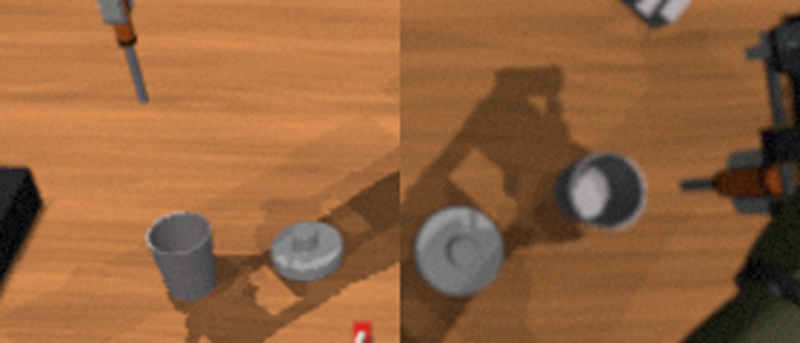

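View pics/wrist3.png

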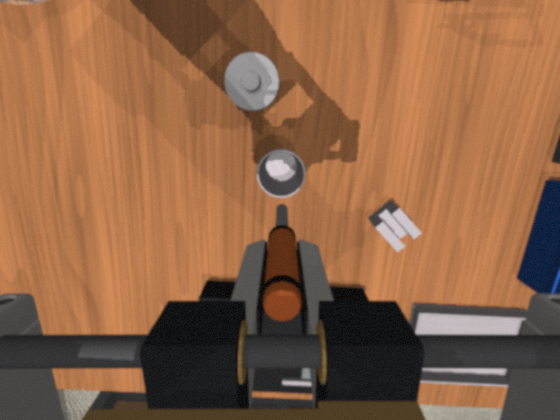

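```bash
python3 - <<'E'
from h import *
p=camera("scene");q=camera("top")
print([np.round(proj(c,(401.4,-343,260))) for c in(p,q)], atz(p,160.8,135,260),atz(q,439,264.5,260))
E
```

```text
[array([160., 134.]), array([439., 265.])] [ 403.71383301 -339.09884859  260.        ] [ 401.82921448 -342.51332799  260.        ]
```

Emit:
jog_arm --pt "0 0 1.5 0 0 0 1" --pt "0 0 3 0 0 0 1" --pt "0 0 3 0 0 0 1" --pt "0 0 3 0 0 0 1" --pt "0 0 3 0 0 0 1" --pt "0 0 3 0 0 0 1" --pt "0 0 2 0 0 0 1" --pt "0 0 2 0 0 0 1" --pt "0 0 1.5 0 0 0 1" --pt "0 0 1 0 0 0 1" --pt "0 0 1 0 0 0 1" --pt "0 0 0.6 0 0 0 1" --pt "0 0 0.5 0 0 0 1" --pt "0 0 0 0 0 0 1"

```text
clock: 11.68
eef_pos: [401.0, -343.6, 126.3]
eef_rot: [-3.141, -0.0, 1.625]
wrist_force: [0.4, 0.3, -1.0]
finger_gap: 17.6
```

```bash
python3 - <<'E'
from h import *
w=camera("wrist"); save(w,"wrist4")
s=read_state();print(s["clock"],s["eef_pos"],s["eef_rot"],s["wrist_force"],s["finger_gap"])
E
```

```text
11.725 [ 401.09077909 -343.69120278  126.56932295] [3.14148147e+00 1.11157138e-04 1.62487910e+00] [ 0.85919561 -0.04804769 -0.62473563] 17.8466525047015
```

View pics/wrist4.png

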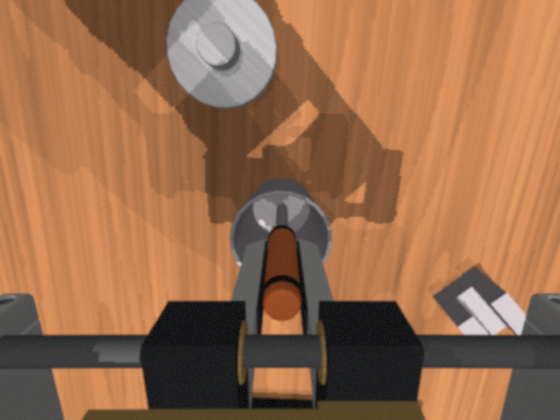

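Emit:
jog_arm --pt "0 0 0.3 0 0 0 1" --pt "0 0 0 0 0 0 1" --pt "0 0 0 0 0 0 3" --pt "0 0 0 0 0 0 6" --pt "0 0 0 0 0 0 9.4" --pt "0 0 0 0 0 0 9.4" --pt "0 0 0 0 0 0 9.4" --pt "0 0 0 0 0 0 9.4"

```text
clock: 12.72
eef_pos: [401.0, -343.6, 123.5]
eef_rot: [3.142, 0.0, 1.625]
wrist_force: [-0.4, -0.2, 0.4]
finger_gap: 74.2
```

```bash
python3 - <<'E'
from h import *
w=camera("wrist"); save(w,"wrist5")
s=read_state();print(s["clock"],s["eef_pos"],s["eef_rot"],s["wrist_force"],s["finger_gap"])
E
```

```text
12.775 [ 401.03856876 -343.63933464  123.45008597] [3.14159087e+00 5.31577875e-06 1.62489669e+00] [-0.50128648 -0.84215926  0.99373956] 78.405865412815
```

View pics/wrist5.png

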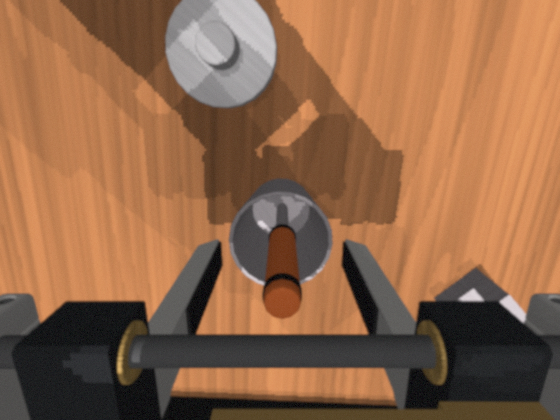

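Emit:
jog_arm --pt "0 0 0 0 0 0 9.4" --pt "0 0 0 0 0 0 9.4" --pt "0 0 0 0 0 0 9.4" --pt "0 0 -1 0 0 0 9.4" --pt "0 0 -2 0 0 0 9.4" --pt "0 0 -3 0 0 0 9.4" --pt "0 0 -4 0 0 0 9.4" --pt "0 0 -4 0 0 0 9.4" --pt "0 0 -4 0 0 0 9.4" --pt "0 0 -2 0 0 0 9.4" --pt "0 0 0 0 0 0 9.4"

```text
clock: 14.15
eef_pos: [401.2, -343.8, 325.1]
eef_rot: [3.14, 0.002, 1.625]
wrist_force: [0.0, 0.4, -0.1]
finger_gap: 94.1
```

```bash
python3 - <<'E'
from h import *
w=camera("wrist"); save(w,"wrist6"); p=camera("scene"); save(p,"scene6")
s=read_state();print(s["clock"],s["eef_pos"],s["eef_rot"],s["wrist_force"],s["finger_gap"])
E
```

```text
14.25 [ 400.84738795 -343.47364427  322.81671853] [-3.14109740e+00 -5.42600629e-04  1.62488634e+00] [0.43533452 0.36070382 0.15044269] 94.29081830623447
```

View pics/wrist6.png

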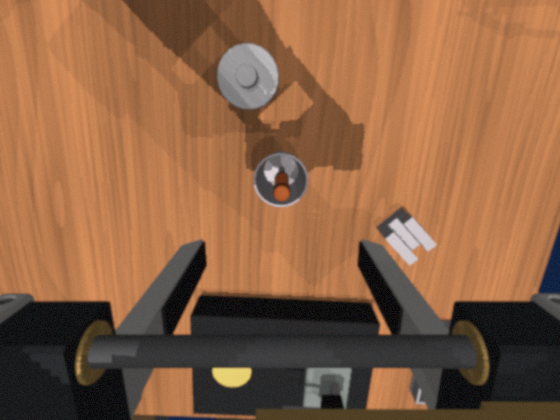

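View pics/scene6.png

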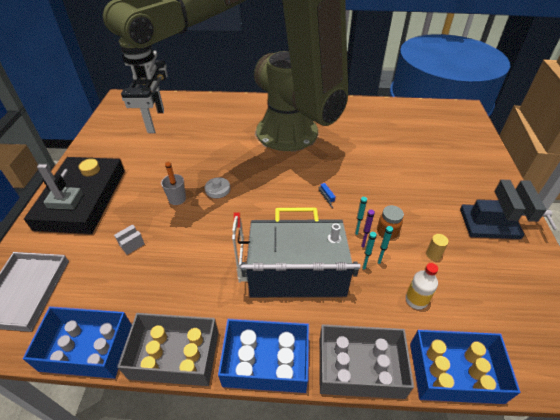

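Emit:
jog_arm --pt "1.5 0.5 0 0 0 0 9.4" --pt "3 0.96 0 0 0 0 6" --pt "4.6 1.47 0 0 0 0 3.5" --pt "4.6 1.47 0 0 0 0 3.5" --pt "4.6 1.47 0 0 0 0 3.5" --pt "4.6 1.47 0 0 0 0 3.5" --pt "4.6 1.47 0 0 0 0 3.5" --pt "4.6 1.47 0 0 0 0 3.5" --pt "4.0 1.2 0 0 0 0 3.5" --pt "2 0.6 0 0 0 0 3.5" --pt "1 0.4 0 0 0 0 3.5" --pt "0 0 3 0 0 0 3.5" --pt "0 0 4 0 0 0 3.5" --pt "0 0 4 0 0 0 3.5" --pt "0 0 2 0 0 0 3.5" --pt "0 0 0 0 0 0 3.5" --pt "0 0 0 0 0 0 3.5"

```text
clock: 16.38
eef_pos: [504.8, 53.5, 194.4]
eef_rot: [3.14, 0.0, 1.625]
wrist_force: [0.6, 0.1, -0.7]
finger_gap: 35.1
```

```bash
python3 - <<'E'
from h import *
w=camera("wrist"); save(w,"wrist7")
s=read_state();print(s["clock"],s["eef_pos"],s["eef_rot"],s["wrist_force"],s["finger_gap"],s["joints"])
c,k=np.cos(.0536),np.sin(.0536)
for y in(-55,0,55): print(np.round(proj(w,(504.4-k*y,53.7+c*y,85))))
E
```

```text
16.425 [504.88249824  53.51236799 194.57064122] [3.13994467e+00 3.89422479e-05 1.62473691e+00] [-0.34162842 -0.88931769  0.08667065] 35.24924644033358 [ 3.34471301e-02  2.35516126e-01  1.68187974e+00 -5.49329843e-06
  1.22254835e+00 -2.04916131e-02]
[281. 267.]
[281. 211.]
[281. 148.]
```

View pics/wrist7.png

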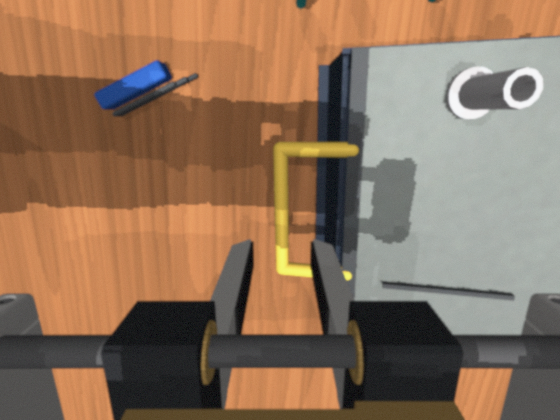

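Emit:
jog_arm --pt "0 0 2 0 0 0 3.5" --pt "0 0 2.5 0 0 0 3.5" --pt "0 0 2.5 0 0 0 3.5" --pt "0 0 2 0 0 0 3.5" --pt "0 0 1 0 0 0 3.5" --pt "0 0 0.65 0 0 0 3.5" --pt "0 0 0 0 0 0 3.5" --pt "0 0 0 0 0 0 2" --pt "0 0 0 0 0 0 0.6" --pt "0 0 0 0 0 0 0.6" --pt "0 0 0 0 0 0 0.6" --squeeze 20

```text
clock: 17.8
eef_pos: [504.4, 53.5, 87.1]
eef_rot: [-3.141, 0.0, 1.625]
wrist_force: [-2.8, -0.7, 2.9]
finger_gap: 11.4
```

```bash
python3 - <<'E'
from h import *
w=camera("wrist"); save(w,"wrist8")
s=read_state();print(s["clock"],s["eef_pos"],s["eef_rot"],s["wrist_force"],s["finger_gap"])
E
```

```text
17.85 [504.41957523  53.53321323  87.09406773] [-3.14143329e+00  4.89677073e-05  1.62496667e+00] [-3.60791849 -0.02315107  2.80925274] 11.2409503559901
```

View pics/wrist8.png

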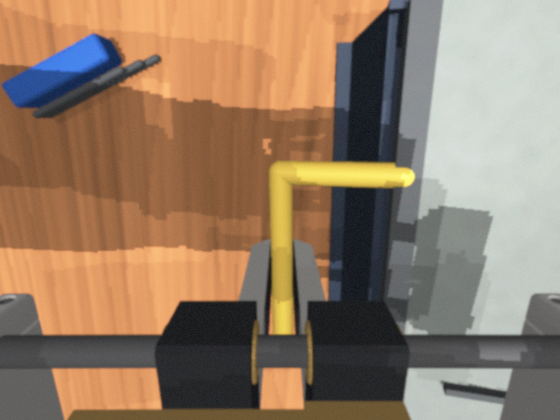

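```bash
python3 - <<'E'
import numpy as np
th=np.concatenate([[0,.02,.06],np.arange(.12,1.27,.06),[1.27,1.29]])
th=np.unique(th.round(3))
x=-24*np.cos(th-.209);z=24*np.sin(th-.209)
X=0;Z=0
for i in range(1,len(th)):
    dx=round(x[i]-x[0]-X,2);dz=round(z[i]-z[0]-Z,2);X+=dx;Z+=dz;print(th[i],[0,dx,-dz])
E
```

```text
0.02 [0, np.float64(-0.09), np.float64(-0.47)]
0.06 [0, np.float64(-0.17), np.float64(-0.95)]
0.12 [0, np.float64(-0.17), np.float64(-1.43)]
0.18 [0, np.float64(-0.08), np.float64(-1.43)]
0.24 [0, np.float64(-0.0), np.float64(-1.44)]
0.3 [0, np.float64(0.09), np.float64(-1.44)]
0.36 [0, np.float64(0.17), np.float64(-1.43)]
0.42 [0, np.float64(0.26), np.float64(-1.42)]
0.48 [0, np.float64(0.34), np.float64(-1.39)]
0.54 [0, np.float64(0.43), np.float64(-1.38)]
0.6 [0, np.float64(0.51), np.float64(-1.35)]
0.66 [0, np.float64(0.59), np.float64(-1.31)]
0.72 [0, np.float64(0.66), np.float64(-1.28)]
0.78 [0, np.float64(0.75), np.float64(-1.23)]
0.84 [0, np.float64(0.81), np.float64(-1.19)]
0.9 [0, np.float64(0.88), np.float64(-1.13)]
0.96 [0, np.float64(0.95), np.float64(-1.09)]
1.02 [0, np.float64(1.02), np.float64(-1.02)]
1.08 [0, np.float64(1.07), np.float64(-0.96)]
1.14 [0, np.float64(1.13), np.float64(-0.89)]
1.2 [0, np.float64(1.18), np.float64(-0.83)]
1.26 [0, np.float64(1.23), np.float64(-0.75)]
1.27 [0, np.float64(0.21), np.float64(-0.12)]
1.29 [0, np.float64(0.42), np.float64(-0.23)]
```

Emit:
jog_arm --pt "0 -0.09 -0.47 0 0 0 0.6" --pt "0 -0.17 -0.95 0 0 0 0.6" --pt "0 -0.17 -1.43 0 0 0 0.6" --pt "0 -0.08 -1.43 0 0 0 0.6" --pt "0 0 -1.44 0 0 0 0.6" --pt "0 0.09 -1.44 0 0 0 0.6" --pt "0 0.17 -1.43 0 0 0 0.6" --pt "0 0.26 -1.42 0 0 0 0.6" --pt "0 0.34 -1.39 0 0 0 0.6" --pt "0 0.43 -1.38 0 0 0 0.6" --pt "0 0.51 -1.35 0 0 0 0.6" --pt "0 0 0 0 0 0 0.6"

```text
clock: 19.35
eef_pos: [516.3, 54.4, 229.7]
eef_rot: [-3.139, -0.0, 1.625]
wrist_force: [-16.8, -1.1, 3.6]
finger_gap: 11.3
```

```bash
cat > ang.py <<'E'
from h import *
s=read_state();print(s["clock"],s["eef_pos"].round(1),s["eef_rot"].round(3),s["wrist_force"].round(1),s["finger_gap"].round(1))
h=np.array([739.06,66.3]);u=np.array([np.cos(.0536),np.sin(.0536)])
d=(h-s["eef_pos"][:2])@u; dz=s["eef_pos"][2]-3-135
print("theta",np.arctan2(dz,d)+.209,"radius",np.hypot(d,dz))
E
python3 - <<'E'
from ang import *
p=camera("scene")
cv2.imwrite('pics/c9.png',cv2.resize(p["image"][140:310,200:390,::-1],None,fx=3.5,fy=3.5,interpolation=2))
E
```

```text
Traceback (most recent call last):
  File "ang.py", line 2, in <module>
    s=read_state();print(s["clock"],s["eef_pos"].round(1),s["eef_rot"].round(3),s["wrist_force"].round(1),s["finger_gap"].round(1))
                                                                                                          ^^^^^^^^^^^^^^^^^^^^^
AttributeError: 'float' object has no attribute 'round'
```

```bash
sed -i 's/s\["finger_gap"\].round(1)/round(s["finger_gap"],1)/' ang.py
python3 - <<'E'
from ang import *
p=camera("scene")
cv2.imwrite('pics/c9.png',cv2.resize(p["image"][140:310,200:390,::-1],None,fx=3.5,fy=3.5,interpolation=2))
E
```

```text
19.35 [516.3  54.4 229.7] [-3.139 -0.     1.625] [-16.8  -1.1   3.6] 11.3
theta 0.5990765950161409 radius 241.16532056456754
```

View pics/c9.png

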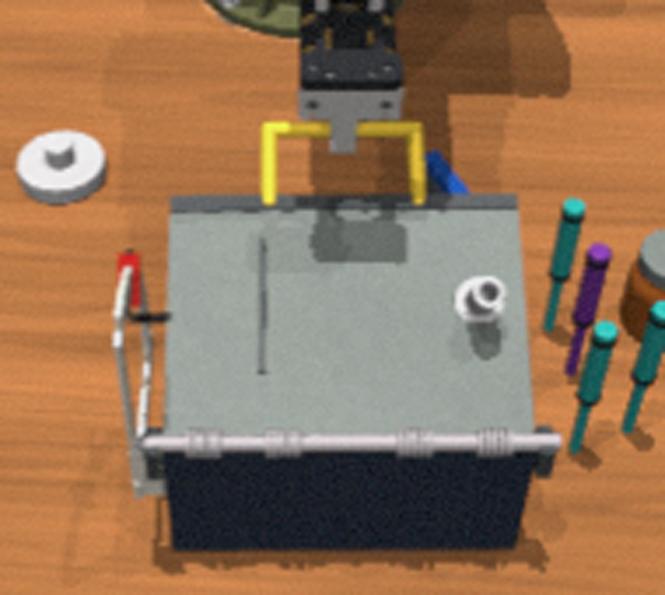

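Emit:
jog_arm --pt "0 -0.1 0 0 0 0 0.6" --pt "0 0.59 -1.31 0 0 0 0.6" --pt "0 0.66 -1.28 0 0 0 0.6" --pt "0 0.75 -1.23 0 0 0 0.6" --pt "0 0.81 -1.19 0 0 0 0.6" --pt "0 0.88 -1.13 0 0 0 0.6" --pt "0 0.95 -1.09 0 0 0 0.6" --pt "0 1.02 -1.02 0 0 0 0.6" --pt "0 0 0 0 0 0 0.6"

```text
clock: 20.52
eef_pos: [572.3, 57.8, 315.0]
eef_rot: [3.14, -0.001, 1.626]
wrist_force: [-22.6, 2.1, 22.4]
finger_gap: 11.2
```

```bash

python3 - <<'E'
from ang import *
p=camera("scene")
cv2.imwrite('pics/c10.png',cv2.resize(p["image"][140:310,200:390,::-1],None,fx=3.5,fy=3.5,interpolation=2))
E
```

```text
20.525 [572.3  57.8 315. ] [ 3.140e+00 -1.000e-03  1.626e+00] [-22.6   2.1  22.4] 11.2
theta 1.0234441453285024 radius 243.35849409346602
```

View pics/c10.png

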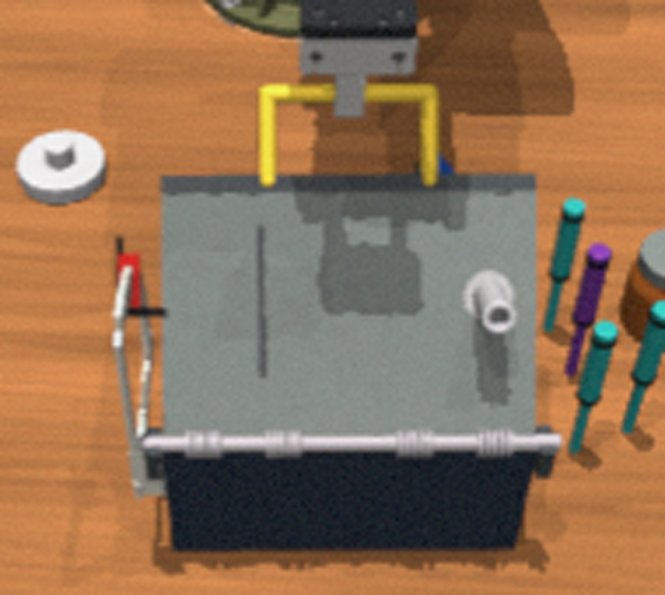

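Emit:
jog_arm --pt "0 -0.2 -0.2 0 0 0 0.6" --pt "0 0 0 0 0 0 0.6"

```text
clock: 20.82
eef_pos: [570.8, 57.7, 313.8]
eef_rot: [3.141, -0.001, 1.625]
wrist_force: [-5.9, 4.4, 4.2]
finger_gap: 11.3
```

```bash
python3 ang.py
```

```text
20.825 [570.8  57.7 313.8] [ 3.141e+00 -1.000e-03  1.625e+00] [-5.9  4.4  4.2] 11.3
theta 1.0158051914389765 radius 243.50998989448394
```

Emit:
jog_arm --pt "0 0.5 -0.48 0 0 0 0.6" --pt "0 0.55 -0.48 0 0 0 0.6" --pt "0 1.12 -0.9 0 0 0 0.6" --pt "0 1.17 -0.82 0 0 0 0.6" --pt "0 1.21 -0.75 0 0 0 0.6" --pt "0 0.64 -0.36 0 0 0 0.6" --pt "0 0.6 -0.33 0 0 0 0.6" --pt "0 0 0 0 0 0 0.6" --pt "0 0 0 0 0 0 0.6"

```text
clock: 21.95
eef_pos: [628.8, 60.8, 354.8]
eef_rot: [3.14, -0.001, 1.625]
wrist_force: [-2.2, 4.6, 4.4]
finger_gap: 11.3
```

```bash

python3 - <<'E'
from ang import *
p=camera("scene");q=camera("top")
a=cv2.resize(p["image"][160:310,200:350,::-1],(400,400),interpolation=2)
b=cv2.resize(q["image"][100:220,240:360,::-1],(400,400),interpolation=2)
cv2.imwrite('pics/c11.png',np.hstack([a,b]))
E
```

```text
21.95 [628.8  60.8 354.8] [ 3.140e+00 -1.000e-03  1.625e+00] [-2.2  4.6  4.4] 11.3
theta 1.30854641313465 radius 243.27224287914527
```

View pics/c11.png

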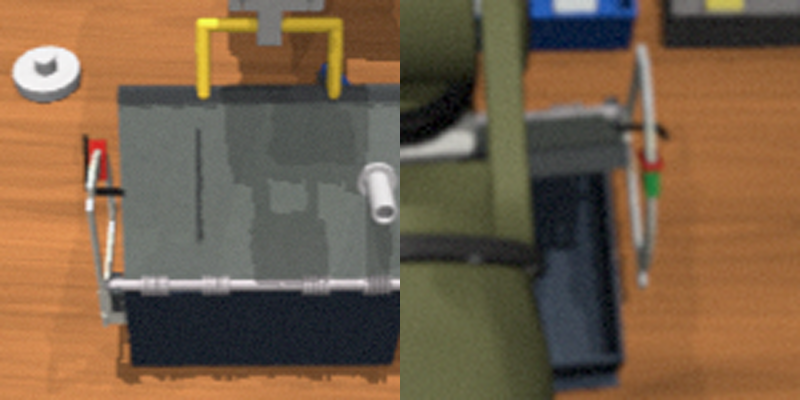

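Emit:
jog_arm --pt "0 -0.6 0.33 0 0 0 0.6" --pt "0 -0.64 0.36 0 0 0 0.6" --pt "0 -0.6 0.37 0 0 0 0.6" --pt "0 -0.61 0.38 0 0 0 0.6" --pt "0 -0.58 0.41 0 0 0 0.6" --pt "0 -0.59 0.41 0 0 0 0.6" --pt "0 -0.56 0.45 0 0 0 0.6" --pt "0 -0.56 0.45 0 0 0 0.6" --pt "0 -0.55 0.48 0 0 0 0.6" --pt "0 -0.5 0.48 0 0 0 0.6" --pt "0 0 0 0 0 0 0.6" --pt "0 0 0 0 0 0 0.6" --pt "0 0 0 0 0 0 0.6" --pt "0 0 0 0 0 0 0.6"

```text
clock: 23.8
eef_pos: [571.0, 56.9, 312.8]
eef_rot: [3.141, 0.0, 1.625]
wrist_force: [2.3, -3.6, -3.0]
finger_gap: 10.9
```

```bash

python3 - <<'E'
from ang import *
p=camera("scene");q=camera("top");save(p,"scene12")
a=cv2.resize(p["image"][160:310,200:350,::-1],(400,400),interpolation=2)
b=cv2.resize(q["image"][120:220,270:370,::-1],(400,400),interpolation=2)
cv2.imwrite('pics/c12.png',np.hstack([a,b]))
E
```

```text
23.8 [571.   56.9 312.8] [3.141 0.    1.625] [ 2.3 -3.6 -3. ] 10.9
theta 1.0133203662156685 radius 242.6329747776081
```

View pics/c12.png

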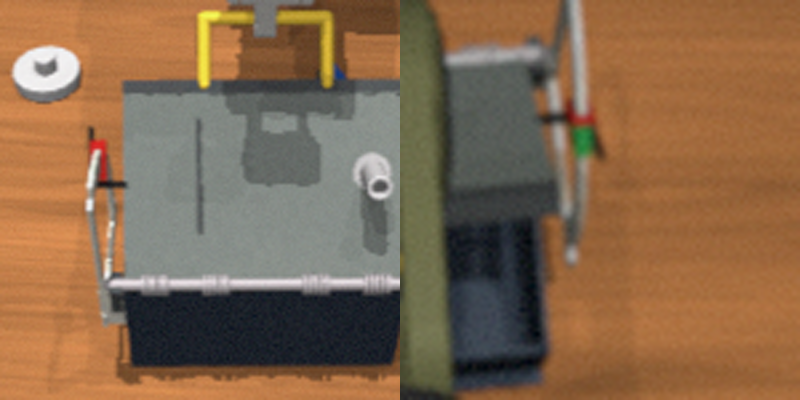

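View pics/scene12.png

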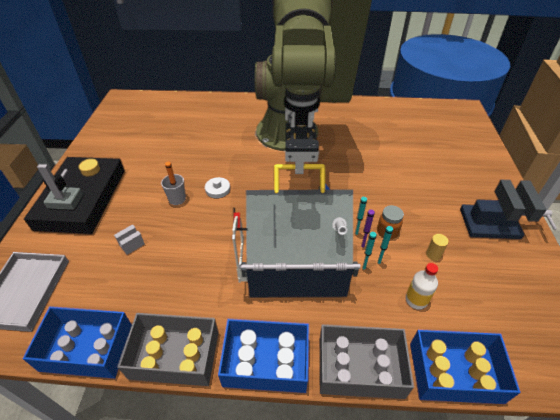

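```bash

python3 - <<'E'
from ang import *
p=camera("scene");q=camera("top")
def W(X):
    c,k=np.cos(.0536),np.sin(.0536); return (644.2+c*X[0]-k*X[1],61.2+k*X[0]+c*X[1],X[2])
for t in(.9,.95,1.0,1.05,1.1):
    print(t,[np.round(proj(p,W((95-240*np.cos(t-.209),y,135+240*np.sin(t-.209)))),1) for y in(-55,55)],
     "lid front",[np.round(proj(c,W((95-185*np.cos(t-.209),-128,135+185*np.sin(t-.209)))),1) for c in(p,q)])
a=cv2.resize(p["image"][155:205,225:345,::-1],(800,333),interpolation=2);cv2.imwrite('pics/c13.png',a)
E
```

```text
23.9 [571.   56.9 312.7] [3.141 0.    1.625] [ 2.  -3.8 -2.9] 11.4
theta 1.0131769631456526 radius 242.61179796411108
0.9 [array([276.2, 167.4]), array([321.1, 167.7])] lid front [array([246.2, 189.5]), array([310. , 177.1])]
0.95 [array([276.1, 166.7]), array([321.5, 167. ])] lid front [array([245.8, 189.2]), array([310. , 173.7])]
1.0 [array([276. , 166.2]), array([322. , 166.5])] lid front [array([245.4, 189. ]), array([309.9, 170.1])]
1.05 [array([275.9, 165.9]), array([322.5, 166.2])] lid front [array([245. , 189.1]), array([309.9, 166.3])]
1.1 [array([275.8, 165.9]), array([323.1, 166.2])] lid front [array([244.6, 189.3]), array([309.8, 162.4])]
```

View pics/c13.png

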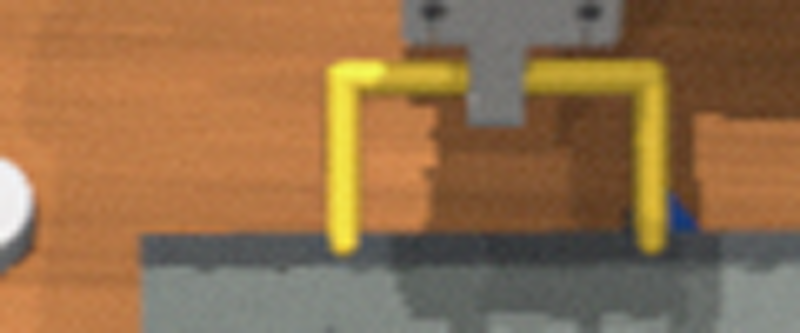

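```bash
python3 -c "
from ang import *
print(s['qd'].round(4)); print(sign_off())"
```

```text
24.0 [571.   56.9 312.7] [3.142 0.    1.625] [ 2.2 -5.3 -2.8] 11.3
theta 1.0129390786305592 radius 242.60203390629502
[-0.0016  0.0001 -0.0004  0.0015 -0.0008  0.0007]
the job is handed in; nothing more can be done
None
```

The job is handed in at 24 s on the clock, with the gripper still holding the lid handle. `sign_off()` gives no verdict, so I rely on my own checks.

**Tool:** I pulled the orange tool straight up out of the tube and stood it in the steel cup at about (401, -343) mm. I let go while the lid was still shut. The scene picture taken just before the hand-in shows it still standing in the cup.

**Lid:** I raised it by the handle to about 1.31 rad, with the pointer well past the red line, and eased it back slowly to about 1.01 rad.

**Last checks:**
- **Angle:** the arm's pose gives 1.01 rad and the handle in the picture gives about 1.0, both inside the green band. In the top view the pointer tip stands beside the green.
- **Rest and grip:** the arm was still, the fingers read 11.3 mm on the 12 mm bar at the 20 N grip setting, and the wrist force was about 6 N.
- **Other things on the bench:** nothing looks moved in the picture; I did not measure this.

**What disagreed:** the handle ran on a circle about 3 mm larger than my estimate of the hinge position gave. That pushed the wrist force to about 32 N on the way up. I moved the gripper outward and the force fell to about 8 N. It adds roughly 0.01 rad of uncertainty to the angle.

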